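Stow the dishwasher tablet in the push-to-open drawer

TASK

The small drawer unit on the worktop has no handle, only a push-push catch: press its drawer front gently to make it spring fully open, set the loose dishwasher tablet down inside it (do not drop it), then push the drawer in until the catch takes it, so that it stays shut when you let go. Feel for the end of the catch and never lean on the drawer with more than about 1 kg (10 N); leave the other things where they are.

Things in the scene. Friction and masses are not known exactly. Their poses are not given: they have to be found in the camera images.
- unit: fixed white box with a light wood top, holding one drawer: 170 (x) x 130 (y) x 90 mm high; origin under its centre. The drawer front faces its -x and slides out along -x between side walls 114 mm apart, 80 mm high. The wood top begins 38 mm behind the front ends of the side walls, so a vertical fingertip can press the front inwards
- drawer (a joint): drawer travel, m: 0 = caught shut (front flush with the side walls, within 1 mm; so at the start), 0.085 = fully open, negative = pressed in past the caught place. A spring pushes it out (3 N shut, 1.4 N open; about 1 s to open). Push-push catch: pressed in past its trip point and let go, it changes between caught and free; pressed less, it does not change
- drawer_front (a point): where to press (along the unit's +x): centre of the drawer front's outer face, 44 mm above the worktop; front 12 thick, 110 wide, from 14 to 74 mm high. The unseen trip point lies 4 to 19 mm inside the caught place, different each time; a springy end stop (10 N per mm) begins within 2.5 mm after it. 5.5 to 10 N reaches the stop. A freed drawer follows the finger out
- drawer_in (a point): centre of the drawer's inner floor, 24 mm above the worktop, axes as the unit's; inside 111 long (x, -58 to +53 mm from this point) x 96 mm wide (y); side and back walls 30 deep, front 50. Fully open, all of it lies clear of the wood top, whose upper face is 90 mm above the worktop; moves with the drawer
- tablet: the loose dishwasher tablet: a white block 38 (x) x 28 (y) x 18 mm high with slightly rounded edges, about 22 g, lying flat on the worktop; origin at the centre of its underside
- soap: bystander: white soap bar 78 x 52 x 26 mm, like the tablet but more than twice its size; origin under its centre
- mug: bystander: white mug, 80 mm across, 88 mm high; origin under its centre
- jar: bystander: lidded glass jar, 68 mm across, 100 mm high; origin under its centre
- brush: bystander: washing-up brush lying flat
- spoon: bystander: spoon lying flat
- bowl: bystander: white bowl, 124 mm across, 50 mm high; origin under its centre
- strainer: bystander: round steel sink strainer, 78 mm across, 30 mm high with its knob; origin under its centre
Mind the look-alikes: they are no part of the job. Several things look just like the tablet: the one meant starts farthest from the robot's base.

How it is judged:
By the outcome, as a careful person would: the job done as asked, in the order asked, and still so for the second after the job is handed in, with the robot touching nothing.
It also fails if it takes over 72 s, if anything falls off the work surface, if the arm or the gripper's body presses on something with over 40 N, if the wrist force passes 120 N, or if a joint passes its speed limit or range.

ROBOT

A 6-joint arm with a two-finger parallel gripper is mounted at the origin on the work surface. World frame = base frame: x ahead of the robot, y to its left, z up, the work surface at z = 0. Lengths are in m, angles in degrees, forces in N, time in s.
With the tool pointing down it reaches from about 0.4 to 0.825 m from the base axis. Payload 7 kg.
Tool frame: the origin (TCP) lies between the finger pads; the fingertips stand 22 mm ahead of it and the grasp point (between the pads) lies 3 mm ahead of it; z points along the fingers, y is the line along which they close (so a half turn about z gives the same grasp; the last joint's range is limited). The gripper opens to 88 mm and grips with 3 to 60 N. Pads are 19 mm wide; open, the fingers measure 130 mm over their backs; the gripper's body (78 mm by 193 mm) begins 47 mm behind the grasp point.
Start: joints at [83.658, 20.546, 0.682, 0, -70.136, -16.507], TCP at [0.262, 0.622, 0.249] pointing down, gripper open.
Joint ranges: [-176.03, 176.03], [-82.01, 121.73], [-58.28, 71.71], [-173.87, 95.51], [-174.79, -0.11], [-173.66, 173.66]. Speed limits (degrees/s): [136.94, 136.94, 172.46, 180, 180, 180].

INTERFACE

Orientations are given as [roll, pitch, yaw] about the fixed x, y, z axes, in that order (R = Rz(yaw) Ry(pitch) Rx(roll)).
In Python, from plant import ctrl gives the robot as it stands.
- The arm moves only by the tool apply_moves, never from a script. Its argument "targets" is a list of rows, each an object with "travel": the shift along the tool's x, y, z in mm, a list of three; "roll": the turn about the tool's z in degrees; "jaw": the finger opening in mm, from 0 to 87.6. In form: [{"travel": [tx, ty, tz], "roll": roll, "jaw": jaw}, ...]. A call has 1 to 10 rows; each row shifts and turns the commanded pose from where the row before left it, along the tool's axes as they then stand; what a row does not reach is not made up. A row lasts 1/10 s, in which the tool goes at most 50 mm and 8.59 degrees, less where a joint would pass 70% of its speed; a pose out of reach is approached as far as the arm can. A call with a gripper value outside its range is refused whole. The fingers move at their own pace and stop on an object; the grip force is fixed at half the most. Time passes only in rows, so rows that do not move let the fingers close. It gives the time, the measured TCP pose, the force, the opening and the grip force at its end, in the units of the state.
- ctrl.get_obs(): the state, without advancing time (a new reading comes with each control period).
- ctrl.snapshot(name): name is "scene" or "side" or "wrist"; returns the picture (384x512x3 uint8, red, green, blue); there is no depth.
- ctrl.calibration(name): a dict with "K" (3x3 intrinsics, pixels), "extrinsics" (4x4, takes a point from camera to world coordinates); the wrist camera has in their place "hand_eye" (4x4, takes a point from camera to tool coordinates, whose origin is the TCP and whose axes are the flange's). Camera axes: x right, y down, z forward; pixel columns grow to the right and rows downward; lengths in m; the calibration is good to about 2 mm. A picture is of the moment at which its call begins: read the wrist's pose just before it. calibration takes no time and is no camera call.
- ctrl.close_job(): hands the job in; it is judged then, once.
The state is a dict: "clock": time; "joint_pos": joint angles; "qvel": joint speeds; "tau": joint torques, N m; "tool_pos": TCP position; "orientation": TCP orientation; "force": force on the tool from outside, world axes, zero at the start; "moment": the same for the moment, N m; "opening": finger opening in m; "gripper_force": force on a finger pad.
Only numpy, scipy, OpenCV 4.12 (cv2) and the standard library are available. Lean on these libraries where they do the work, as an engineer would, in place of code of your own. Each camera call takes 0.05 s, during which the arm holds its last target. There are 200 camera calls.

## Working session

There is one attempt and no reset: what is moved stays moved. The work goes in short steps, Python scripts to look and compute and a tool call to move; the robot and the scene stay as the last step left them, time stands still between calls to the robot, and variables do not carry over. Pictures are saved under pics/ and viewed, at most 10 in all, crops included, and the job is handed in when it is done.

Besides the shell and the picture viewer there is one more tool, called after "Request:" as name(argument=value, ...) on one line, values as JSON. apply_moves: Moves the arm, as the interface text tells. Its arguments: {"type":"object","properties":{"targets":{"type":"array","items":{"type":"object","properties":{"travel":{"type":"array","items":{"type":"number"}},"roll":{"type":"number"},"jaw":{"type":"number"}}}}},"required":["targets"]}

```bash
mkdir -p pics; ls; python3 - <<'E'
from plant import ctrl
import cv2,numpy as np
np.set_printoptions(precision=4,suppress=True)
o=ctrl.get_obs();print(o)
for n in("scene","side"):
    cv2.imwrite(f"pics/{n}0.png",ctrl.snapshot(n)[:,:,::-1])
    print(n,ctrl.calibration(n))
print(ctrl.calibration("wrist"))
E
```

```text
pics
{'clock': 0.0, 'joint_pos': array([ 83.6556,  20.5934,   0.632 ,  -0.0198, -70.1358, -16.508 ]), 'qvel': array([-0.06  , -0.0381,  0.0067,  0.0504, -0.0024, -0.027 ]), 'tau': array([  0.0007, -58.271 ,  29.3064,   6.998 ,   0.007 ,  -0.0002]), 'tool_pos': array([0.262 , 0.6216, 0.2476]), 'orientation': array([179.9016,  -0.0097, -22.8592]), 'force': array([ 0.6676, -0.5927, -0.286 ]), 'moment': array([ 0.0118, -0.013 ,  0.0063]), 'gripper_force': 0.0, 'opening': 0.08768329016065615}
scene {'K': array([[447.6743,   0.    , 242.0062],
       [  0.    , 447.6743, 189.207 ],
       [  0.    ,   0.    ,   1.    ]]), 'extrinsics': array([[-0.1195,  0.5672, -0.8149,  1.6793],
       [ 0.9927,  0.0802, -0.0898,  0.1305],
       [ 0.0145, -0.8197, -0.5726,  0.8726],
       [ 0.    ,  0.    ,  0.    ,  1.    ]])}
side {'K': array([[363.1584,   0.    , 256.4925],
       [  0.    , 363.1584, 188.8685],
       [  0.    ,   0.    ,   1.    ]]), 'extrinsics': array([[ 0.8995, -0.2785,  0.3366,  0.2251],
       [-0.4367, -0.5951,  0.6747, -0.661 ],
       [ 0.0124, -0.7539, -0.6569,  0.7476],
       [ 0.    ,  0.    ,  0.    ,  1.    ]])}
{'K': array([[274.9345,   0.    , 258.8461],
       [  0.    , 274.9345, 193.6642],
       [  0.    ,   0.    ,   1.    ]]), 'hand_eye': array([[-0.    , -0.9628, -0.2701,  0.0713],
       [ 1.    , -0.0003,  0.0009, -0.0017],
       [-0.0009, -0.2701,  0.9628, -0.1357],
       [ 0.    ,  0.    ,  0.    ,  1.    ]])}
```

View pics/scene0.png

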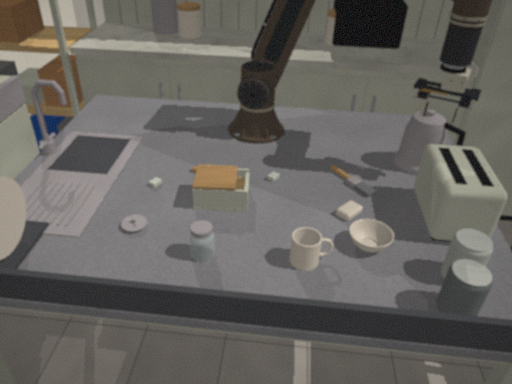

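View pics/side0.png

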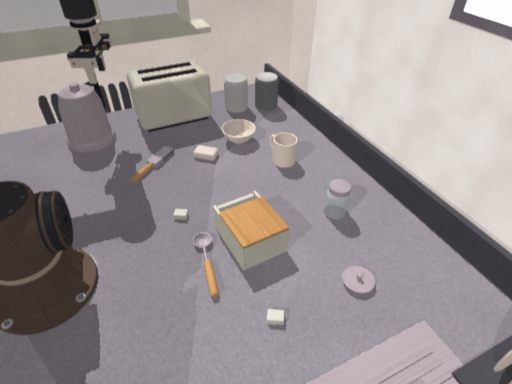

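```bash
cat > h.py <<'E'
from plant import ctrl
import cv2,numpy as np
from scipy.spatial.transform import Rotation as R
np.set_printoptions(precision=4,suppress=True)
def cam(n,obs=None):
    c=ctrl.calibration(n)
    if n!="wrist": return c["K"],c["extrinsics"]
    o=obs or ctrl.get_obs(); T=np.eye(4)
    T[:3,:3]=R.from_euler("xyz",o["orientation"],degrees=True).as_matrix(); T[:3,3]=o["tool_pos"]
    return c["K"],T@c["hand_eye"]
def cast(c,uv,z):
    K,E=c; d=E[:3,:3]@np.linalg.solve(K,[*uv,1]); p=E[:3,3]
    return p+d*(z-p[2])/d[2]
E
python3 - <<'E'
from h import *
s=cam("side");c=cam("scene")
a=cv2.imread("pics/side0.png");b=cv2.imread("pics/scene0.png")
for im,cm,n in((a,s,"side"),(b,c,"scene")):
    hsv=cv2.cvtColor(im,cv2.COLOR_BGR2HSV)
    m=cv2.inRange(hsv,(15,8,150),(60,70,255))
    k,l,st,ce=cv2.connectedComponentsWithStats(m)
    for i in range(1,k):
        if 25<st[i,4]<1500:
            p=cast(cm,ce[i],.012); print(n,st[i],ce[i],p[:2],np.hypot(*p[:2]))
A=cv2.resize(a[180:275,200:300],None,fx=5,fy=5,interpolation=2)[:475,:400]
A=cv2.resize(a[185:275,205:300],(400,379),interpolation=2)
B=cv2.resize(b[155:220,182:262],(400,325),interpolation=2)
o=np.zeros((379,800,3),np.uint8);o[:,:400]=A;o[:325,400:]=B
cv2.imwrite("pics/crop.png",o)
E
```

```text
side [188  10  23  20 173] [198.526   22.8208] [0.9752 1.719 ] 1.9763549079214273
side [329  30   9   9  28] [333.5357  33.9286] [1.6543 1.1877] 2.036481609065612
side [ 126   60   83   29 1025] [166.1044  74.8927] [0.5728 1.0246] 1.1738743340776372
side [374  61   9  12  29] [378.8966  66.069 ] [1.5823 0.6866] 1.7248570470775095
side [257  72  20   9  92] [267.8587  76.4457] [1.0091 0.8085] 1.2930242713078222
side [225  74  21   9 108] [235.9259  78.1667] [0.8623 0.8536] 1.213352880632276
side [498  79  13  10  29] [504.2414  83.5517] [1.9896 0.2792] 2.0091378641706776
side [463  83  10   9  26] [467.1538  86.8846] [1.7981 0.3273] 1.8276544529729744
side [213 191  48  78 732] [230.6817 227.4126] [ 0.4675 -0.0203] 0.46791370845698177
side [173 209  15   8  95] [180.3053 212.2421] [0.3601 0.0954] 0.37253703177000197
side [267 309  17  15 237] [274.9789 316.1013] [ 0.4527 -0.3061] 0.5465012039861777
scene [ 39   0  15  26 253] [45.834  12.5336] [-1.6434 -1.744 ] 2.3963216388659365
scene [ 57   0  32  27 498] [69.496  13.5743] [-1.6454 -1.5591] 2.266736937857636
scene [95  4  9 21 92] [
[... 432 characters left out ...]
] [0.4163 0.0038] 0.41633680178803767
scene [269 172  10   7  50] [273.72 174.84] [0.3511 0.0958] 0.36391590371622545
scene [149 177  13   9  74] [155.5811 180.6622] [ 0.4453 -0.3045] 0.5394400504628314
scene [338 201  25  18 263] [350.5323 208.6616] [0.5134 0.3502] 0.6215104673624509
scene [349 219  29  29 580] [363.6741 231.9983] [0.6243 0.3802] 0.7309705782393535
scene [292 227  41  42 456] [311.0987 245.1272] [0.7039 0.2245] 0.7388530524800625
scene [457 229  35  26 491] [474.3422 240.1792] [0.6175 0.6985] 0.9323512772375817
scene [454 260  38  26 675] [472.5081 272.4341] [0.7546 0.6538] 0.9984271800939509
scene [296 352  10  13  46] [299.8043 357.6957] [1.0755 0.1977] 1.0935260348138796
```

View pics/crop.png

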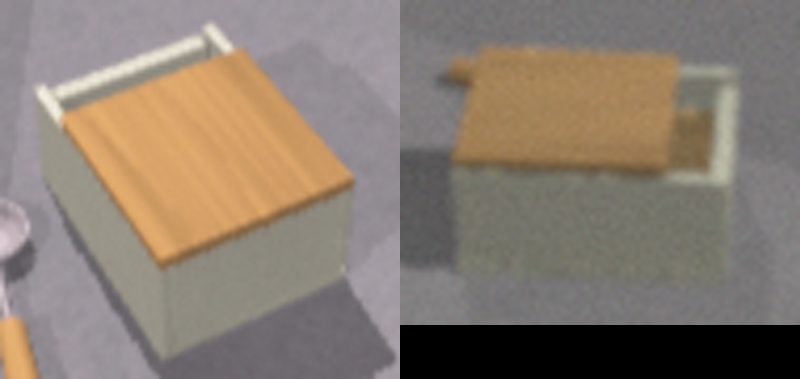

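The side and scene crops show the unit with its front (thin white rim) facing roughly world +y. The wood corners are at crop pixels (65,117), (243,50), (353,182), (162,263). The far tablet is at side (275,316).

```bash
python3 - <<'E'
from h import *
s=cam("side");c=cam("scene")
S=[cast(s,(205+u/4.21,185+v/4.21),.09) for u,v in((65,117),(243,50),(353,182),(162,263))]
C=[cast(c,(182+u/5,155+v/5),.09) for u,v in((84,48),(278,57),(268,168),(55,162))]
print(np.array(S));print(np.array(C))
# rim/wall outer front top corners z .08
print([cast(s,(205+u/4.21,185+v/4.21),.08) for u,v in((38,88),(210,24))],[cast(c,(182+u/5,155+v/5),.08) for u,v in((340,68),(326,184))])
print([cast(s,(205+u/4.21,185+v/4.21),0.) for u,v in((168,358),(345,268))])
S=np.array(S);f=(S[0]+S[1])/2;b=(S[2]+S[3])/2;d=f-b;print(f,b,np.linalg.norm(d),np.degrees(np.arctan2(d[1],d[0])))
E=[(180.3,212.24)]
for n,im in(("side",cv2.imread("pics/side0.png")),("scene",cv2.imread("pics/scene0.png"))):
    m=cv2.inRange(cv2.cvtColor(im,cv2.COLOR_BGR2GRAY),190,255)
    cs=cv2.findContours(m,0,2)[0]
    for k in cs:
        if cv2.contourArea(k)>30:
            r=cv2.minAreaRect(k)
            box=cv2.boxPoints(r);p=np.array([cast(cam(n),q,.018)[:2] for q in box]);
            if np.hypot(*p.mean(0))<.7:print(n,r,p.mean(0),p.tolist())
E
```

```text
[[ 0.4378 -0.0302  0.09  ]
 [ 0.5629 -0.0221  0.09  ]
 [ 0.5698 -0.1516  0.09  ]
 [ 0.4441 -0.1593  0.09  ]]
[[ 0.4446 -0.1506  0.09  ]
 [ 0.4374 -0.0222  0.09  ]
 [ 0.5651 -0.0119  0.09  ]
 [ 0.577  -0.1419  0.09  ]]
[array([0.4352, 0.0106, 0.08  ]), array([0.5597, 0.0197, 0.08  ])] [array([0.4293, 0.0182, 0.08  ]), array([0.5629, 0.0237, 0.08  ])]
[array([ 0.4475, -0.1579,  0.    ]), array([ 0.5761, -0.1433,  0.    ])]
[ 0.5004 -0.0262  0.09  ] [ 0.5069 -0.1554  0.09  ] 0.12939094645560043 92.91100318113888
side ((275.0, 314.5), (11.0, 16.0), 90.0) [ 0.4528 -0.3055] [[0.4429356554096827, -0.2862958018719199], [0.47500486776900797, -0.3015755193044482], [0.46222523643730856, -0.32458495997738507], [0.4309520022010013, -0.3096673952805548]]
side ((180.0, 212.0), (6.0, 12.0), 90.0) [0.3585 0.0907] [[0.3465952023916067, 0.10962669212902998], [0.3775989521733386, 0.09505898435423887], [0.3702314866028973, 0.07180929484731013], [0.33977283552685483, 0.08613619193715993]]
side ((233.8049774169922, 203.56129455566406), (9.131083488464355, 40.44933319091797), 72.55281066894531) [0.5117 0.058 ] [[0.45336372897188126, 0.07657312070982991], [0.5773587225014428, 0.0768448785147059], [0.5681997665001213, 0.03869808190302071], [0.4476862241208783, 0.039855746922484725]]
side ((205.04054260253906, 149.75677490234375), (21.371868133544922, 8.055550575256348), 9.462321281433105) [0.5272 0.3511] [[0.48777458993121287, 0.3543161624189357], [0.5075386744111346, 0.3987240633271134], [0.5674104658178338, 0.34690725110658627], [0.5461857425048207, 0.3044500811078036]]
```

Request:
apply_moves(targets=[{"travel": [0,0,0],"roll": 7.9,"jaw": 0},{"travel": [0,0,0],"roll": 7.9,"jaw": 0},{"travel": [0,0,0],"roll": 7.9,"jaw": 0},{"travel": [0,0,0],"roll": 7.9,"jaw": 0},{"travel": [0,0,0],"roll": 7.9,"jaw": 0},{"travel": [0,0,0],"roll": 7.9,"jaw": 0},{"travel": [0,0,0],"roll": 7.9,"jaw": 0},{"travel": [0,0,0],"roll": 7.9,"jaw": 0},{"travel": [15,-5,0],"roll": 0,"jaw": 0},{"travel": [30,-10,0],"roll": 0,"jaw": 0}])

```text
clock: 1.1
tool_pos: [0.2798, 0.5781, 0.2473]
orientation: [180.0, -0.1, -85.8]
force: [1.0, -0.5, 0.3]
opening: 0.0129
gripper_force: 0.0
```

Request:
apply_moves(targets=[{"travel": [40,-15,0],"roll": 0,"jaw": 0},{"travel": [45,-17,0],"roll": 0,"jaw": 0},{"travel": [45,-17,0],"roll": 0,"jaw": 0},{"travel": [45,-17,0],"roll": 0,"jaw": 0},{"travel": [45,-17,0],"roll": 0,"jaw": 0},{"travel": [45,-17,0],"roll": 0,"jaw": 0},{"travel": [45,-17,0],"roll": 0,"jaw": 0},{"travel": [45,-17,0],"roll": 0,"jaw": 0},{"travel": [45,-17,0],"roll": 0,"jaw": 0},{"travel": [45,-17,0],"roll": 0,"jaw": 0}])

```text
clock: 2.1
tool_pos: [0.4783, 0.1432, 0.2487]
orientation: [-180.0, 0.0, -85.9]
force: [0.7, -0.3, 0.4]
opening: 0.0002
gripper_force: 0.0
```

Request:
apply_moves(targets=[{"travel": [40,-10,0],"roll": 0,"jaw": 0},{"travel": [20,-5,0],"roll": 0,"jaw": 0},{"travel": [5,0,0],"roll": 0,"jaw": 0},{"travel": [0,0,0],"roll": 0,"jaw": 0},{"travel": [0,0,0],"roll": 0,"jaw": 0}])

```text
clock: 2.6
tool_pos: [0.4975, 0.0823, 0.2485]
orientation: [180.0, 0.0, -86.0]
force: [0.0, 0.8, -0.3]
opening: 0.0004
gripper_force: 0.0
```

```bash
python3 - <<'E'
from h import *
o=ctrl.get_obs();print(o["clock"],o["tool_pos"],o["orientation"],o["force"])
cv2.imwrite("pics/w1.png",ctrl.snapshot("wrist")[:,:,::-1])
E
```

```text
2.6 [0.4975 0.0823 0.2485] [179.9986   0.0091 -85.9858] [ 0.0368  0.8059 -0.3272]
```

View pics/w1.png

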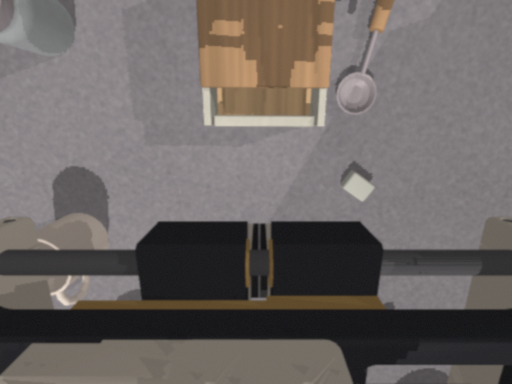

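```bash
python3 - <<'E'
from h import *
c=cam("wrist")
for uv,z in(((203.5,126),.08),((326.5,126),.08),((214,126),.074),((314,126),.074),((200,87.5),.09),((330.5,87.5),.09)): print(uv,cast(c,uv,z))
E
```

```text
(203.5, 126) [0.5606 0.0259 0.08  ]
(326.5, 126) [0.4287 0.0166 0.08  ]
(214, 126) [0.5502 0.0253 0.074 ]
(314, 126) [0.4409 0.0176 0.074 ]
(200, 87.5) [ 0.5628 -0.0119  0.09  ]
(330.5, 87.5) [ 0.4322 -0.0211  0.09  ]
```

Request:
apply_moves(targets=[{"travel": [0,0,30],"roll": 0,"jaw": 0},{"travel": [0,0,45],"roll": 0,"jaw": 0},{"travel": [0,0,45],"roll": 0,"jaw": 0},{"travel": [0,0,40],"roll": 0,"jaw": 0},{"travel": [10,0,20],"roll": 0,"jaw": 0},{"travel": [15,0,10],"roll": 0,"jaw": 0},{"travel": [12,0,0],"roll": 0,"jaw": 0},{"travel": [5,0,0],"roll": 0,"jaw": 0},{"travel": [0,0,0],"roll": 0,"jaw": 0}])

```text
clock: 3.55
tool_pos: [0.5017, 0.0397, 0.0599]
orientation: [-179.9, 0.0, -86.1]
force: [0.4, 0.7, -0.1]
opening: -0.0003
gripper_force: 0.0
```

Request:
apply_moves(targets=[{"travel": [2,0,0],"roll": 0,"jaw": 0},{"travel": [2,0,0],"roll": 0,"jaw": 0},{"travel": [2,0,0],"roll": 0,"jaw": 0},{"travel": [0,0,0],"roll": 0,"jaw": 0}])

```text
clock: 3.95
tool_pos: [0.5013, 0.0341, 0.0588]
orientation: [-180.0, 0.0, -86.0]
force: [-0.9, -0.2, -0.4]
opening: 0.0004
gripper_force: 0.0
```

Request:
apply_moves(targets=[{"travel": [2,0,0],"roll": 0,"jaw": 0},{"travel": [2,0,0],"roll": 0,"jaw": 0},{"travel": [1,0,0],"roll": 0,"jaw": 0},{"travel": [0,0,0],"roll": 0,"jaw": 0}])

```text
clock: 4.35
tool_pos: [0.5016, 0.0292, 0.0586]
orientation: [-180.0, 0.0, -86.1]
force: [-1.6, 2.0, 2.1]
opening: 0.0004
gripper_force: 1.4
```

Request:
apply_moves(targets=[{"travel": [1,0,0],"roll": 0,"jaw": 0},{"travel": [1,0,0],"roll": 0,"jaw": 0},{"travel": [0,0,0],"roll": 0,"jaw": 0}])

```text
clock: 4.65
tool_pos: [0.5017, 0.0271, 0.0586]
orientation: [-180.0, 0.0, -86.1]
force: [-1.3, 3.2, 1.5]
opening: 0.0002
gripper_force: 1.5
```

Request:
apply_moves(targets=[{"travel": [1,0,0],"roll": 0,"jaw": 0},{"travel": [0,0,0],"roll": 0,"jaw": 0}])

```text
clock: 4.85
tool_pos: [0.5018, 0.026, 0.0586]
orientation: [-180.0, -0.0, -86.1]
force: [-2.8, 2.9, 1.5]
opening: 0.0009
gripper_force: 1.5
```

Request:
apply_moves(targets=[{"travel": [1,0,0],"roll": 0,"jaw": 0},{"travel": [0,0,0],"roll": 0,"jaw": 0}])

```text
clock: 5.05
tool_pos: [0.5019, 0.025, 0.0586]
orientation: [-180.0, -0.0, -86.0]
force: [-1.3, 2.7, 2.2]
opening: 0.0005
gripper_force: 1.5
```

Request:
apply_moves(targets=[{"travel": [1,0,0],"roll": 0,"jaw": 0},{"travel": [0,0,0],"roll": 0,"jaw": 0}])

```text
clock: 5.25
tool_pos: [0.5019, 0.024, 0.0586]
orientation: [-180.0, -0.0, -86.0]
force: [-1.2, 3.7, 1.5]
opening: 0.0001
gripper_force: 1.5
```

Request:
apply_moves(targets=[{"travel": [1,0,0],"roll": 0,"jaw": 0},{"travel": [0,0,0],"roll": 0,"jaw": 0}])

```text
clock: 5.45
tool_pos: [0.502, 0.023, 0.0586]
orientation: [180.0, -0.0, -86.0]
force: [-2.0, 3.2, 1.7]
opening: 0.0005
gripper_force: 1.5
```

Request:
apply_moves(targets=[{"travel": [0.6,0,0],"roll": 0,"jaw": 0},{"travel": [0,0,0],"roll": 0,"jaw": 0}])

```text
clock: 5.65
tool_pos: [0.502, 0.0225, 0.0586]
orientation: [-180.0, -0.0, -86.0]
force: [-2.3, 3.7, 2.1]
opening: 0.0004
gripper_force: 1.6
```

Request:
apply_moves(targets=[{"travel": [0.6,0,0],"roll": 0,"jaw": 0},{"travel": [0,0,0],"roll": 0,"jaw": 0}])

```text
clock: 5.85
tool_pos: [0.502, 0.0219, 0.0586]
orientation: [-180.0, 0.0, -86.1]
force: [-1.2, 3.4, 2.7]
opening: 0.0004
gripper_force: 2.1
```

Request:
apply_moves(targets=[{"travel": [0.6,0,0],"roll": 0,"jaw": 0},{"travel": [0,0,0],"roll": 0,"jaw": 0}])

```text
clock: 6.05
tool_pos: [0.5021, 0.0215, 0.0586]
orientation: [-180.0, 0.0, -86.1]
force: [-1.9, 5.4, 3.9]
opening: 0.0003
gripper_force: 2.7
```

Request:
apply_moves(targets=[{"travel": [0.3,0,0],"roll": 0,"jaw": 0},{"travel": [0,0,0],"roll": 0,"jaw": 0}])

```text
clock: 6.25
tool_pos: [0.5021, 0.0213, 0.0586]
orientation: [-180.0, 0.0, -86.1]
force: [-3.5, 4.9, 2.9]
opening: 0.0002
gripper_force: 3.0
```

Request:
apply_moves(targets=[{"travel": [0.3,0,0],"roll": 0,"jaw": 0},{"travel": [0,0,0],"roll": 0,"jaw": 0}])

```text
clock: 6.45
tool_pos: [0.5021, 0.0211, 0.0586]
orientation: [-180.0, 0.0, -86.1]
force: [-2.9, 5.8, 2.9]
opening: 0.0004
gripper_force: 3.4
```

Request:
apply_moves(targets=[{"travel": [0.3,0,0],"roll": 0,"jaw": 0},{"travel": [0,0,0],"roll": 0,"jaw": 0}])

```text
clock: 6.65
tool_pos: [0.5021, 0.0209, 0.0586]
orientation: [-180.0, 0.0, -86.1]
force: [-3.2, 8.0, 3.5]
opening: 0.0001
gripper_force: 3.7
```

Request:
apply_moves(targets=[{"travel": [-3,0,0],"roll": 0,"jaw": 0},{"travel": [-5,0,0],"roll": 0,"jaw": 0},{"travel": [-6,0,0],"roll": 0,"jaw": 0},{"travel": [-6,0,0],"roll": 0,"jaw": 0},{"travel": [0,0,0],"roll": 0,"jaw": 0},{"travel": [0,0,0],"roll": 0,"jaw": 0}])

```text
clock: 7.25
tool_pos: [0.5008, 0.0408, 0.0586]
orientation: [-180.0, 0.0, -86.0]
force: [-0.8, 3.4, 0.6]
opening: 0.0005
gripper_force: 1.6
```

Request:
apply_moves(targets=[{"travel": [-8,0,0],"roll": 0,"jaw": 0},{"travel": [-10,0,0],"roll": 0,"jaw": 0},{"travel": [-10,0,0],"roll": 0,"jaw": 0},{"travel": [-10,0,0],"roll": 0,"jaw": 0},{"travel": [-10,0,0],"roll": 0,"jaw": 0},{"travel": [-10,0,0],"roll": 0,"jaw": 0},{"travel": [-10,0,0],"roll": 0,"jaw": 0},{"travel": [-10,0,0],"roll": 0,"jaw": 0},{"travel": [-15,0,0],"roll": 0,"jaw": 0},{"travel": [-15,0,0],"roll": 0,"jaw": 0}])

```text
clock: 8.25
tool_pos: [0.4933, 0.1493, 0.0586]
orientation: [-180.0, 0.0, -86.1]
force: [0.4, -1.2, -0.1]
opening: 0.0008
gripper_force: 0.0
```

Request:
apply_moves(targets=[{"travel": [0,0,-30],"roll": 0,"jaw": 0},{"travel": [0,0,-45],"roll": 0,"jaw": 0},{"travel": [0,0,-45],"roll": 0,"jaw": 0},{"travel": [0,0,-45],"roll": 0,"jaw": 0},{"travel": [15,0,-25],"roll": 0,"jaw": 30},{"travel": [0,0,0],"roll": 0,"jaw": 60},{"travel": [0,0,0],"roll": 0,"jaw": 60}])

```text
clock: 8.95
tool_pos: [0.4943, 0.1337, 0.2489]
orientation: [-179.9, 0.1, -86.1]
force: [0.7, 0.1, -0.0]
opening: 0.0187
gripper_force: 0.0
```

```bash
python3 - <<'E'
from h import *
o=ctrl.get_obs();print(o["clock"],o["tool_pos"],o["orientation"],o["force"])
cv2.imwrite("pics/w2.png",ctrl.snapshot("wrist")[:,:,::-1])
E
```

```text
8.95 [0.4943 0.1337 0.2489] [-179.9428    0.0614  -86.0705] [ 0.6857  0.1022 -0.0036]
```

View pics/w2.png

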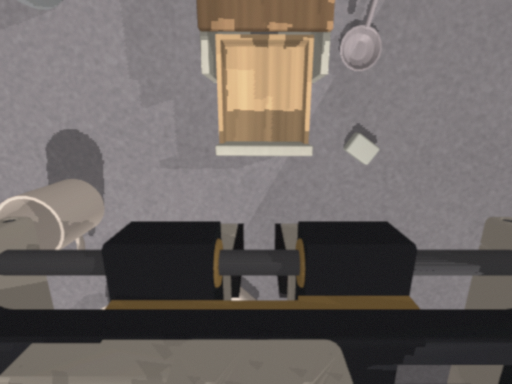

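Request:
apply_moves(targets=[{"travel": [20,4,0],"roll": 0,"jaw": 60},{"travel": [40,8,0],"roll": 0,"jaw": 60},{"travel": [45,8,0],"roll": 0,"jaw": 60},{"travel": [45,8,0],"roll": 0,"jaw": 60},{"travel": [45,8,0],"roll": 0,"jaw": 60},{"travel": [45,9,0],"roll": 0,"jaw": 60},{"travel": [45,9,0],"roll": 0,"jaw": 60},{"travel": [45,9,0],"roll": 0,"jaw": 60},{"travel": [35,6,0],"roll": 0,"jaw": 60},{"travel": [15,3,0],"roll": 0,"jaw": 60}])

```text
clock: 10.0
tool_pos: [0.4477, -0.2529, 0.2466]
orientation: [179.8, 0.0, -86.2]
force: [-0.6, 0.6, -0.4]
opening: 0.0602
gripper_force: 0.0
```

Request:
apply_moves(targets=[{"travel": [0,0,0],"roll": 0,"jaw": 60},{"travel": [0,0,0],"roll": 0,"jaw": 60}])

```text
clock: 10.2
tool_pos: [0.4483, -0.2506, 0.2472]
orientation: [179.9, 0.0, -86.1]
force: [-0.5, -0.1, -0.3]
opening: 0.0599
gripper_force: 0.0
```

```bash
python3 - <<'E'
from h import *
o=ctrl.get_obs();print(o["clock"],o["tool_pos"],o["orientation"],o["force"])
im=ctrl.snapshot("wrist")[:,:,::-1];cv2.imwrite("pics/w3.png",im)
c=cam("wrist",o)
K,E=c;q=np.linalg.inv(E)@[.449,-.305,.018,1];print("expect",(K@q[:3]/q[2])[:2])
hsv=cv2.cvtColor(np.ascontiguousarray(im),cv2.COLOR_BGR2GRAY)
m=cv2.inRange(hsv,160,255)
for k in cv2.findContours(m,0,2)[0]:
    if 150<cv2.contourArea(k)<3000:
        r=cv2.minAreaRect(k);p=np.array([cast(c,q,.018)[:2] for q in cv2.boxPoints(r)])
        e=np.diff(p,axis=0);print(r,p.mean(0),np.linalg.norm(e,axis=1),np.degrees(np.arctan2(e[:,1],e[:,0])))
E
```

```text
10.2 [ 0.4483 -0.2506  0.2472] [179.8584   0.0463 -86.1086] [-0.4683 -0.1251 -0.2927]
expect [260.1689 129.7261]
((257.80767822265625, 131.5384521484375), (28.012361526489258, 20.523906707763672), 33.6900634765625) [ 0.4518 -0.3024] [0.026  0.0357 0.0264] [-121.1037  151.1106   60.1754]
```

View pics/w3.png

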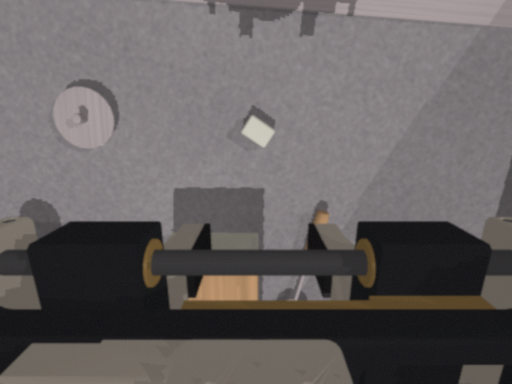

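```bash
python3 - <<'E'
from h import *
c=cam("wrist",dict(tool_pos=[.4943,.1337,.2489],orientation=[-179.9428,.0614,-86.0705]))
for q in((216,155),(312,155)): print(cast(c,q,.074))
E
```

```text
[0.544  0.1082 0.074 ]
[0.4359 0.1008 0.074 ]
```

Request:
apply_moves(targets=[{"travel": [0,0,0],"roll": -8,"jaw": 55},{"travel": [0,0,0],"roll": -8,"jaw": 55},{"travel": [0,0,0],"roll": -8,"jaw": 55},{"travel": [0,0,0],"roll": -8,"jaw": 55},{"travel": [0,0,0],"roll": -8,"jaw": 55},{"travel": [0,0,0],"roll": -8,"jaw": 55},{"travel": [0,0,0],"roll": -8,"jaw": 55},{"travel": [15,22,20],"roll": 0,"jaw": 55},{"travel": [14,21,40],"roll": 0,"jaw": 55},{"travel": [0,0,40],"roll": 0,"jaw": 55}])

```text
clock: 11.25
tool_pos: [0.4535, -0.3033, 0.1478]
orientation: [-180.0, -0.1, -30.0]
force: [-0.7, -0.5, -0.8]
opening: 0.0552
gripper_force: 0.0
```

Request:
apply_moves(targets=[{"travel": [0,0,10],"roll": 0,"jaw": 55},{"travel": [0,0,0],"roll": 0,"jaw": 55},{"travel": [0,0,0],"roll": 0,"jaw": 55}])

```text
clock: 11.55
tool_pos: [0.4535, -0.3023, 0.1402]
orientation: [180.0, -0.1, -29.9]
force: [0.2, 0.8, 1.0]
opening: 0.0547
gripper_force: 0.0
```

```bash
python3 - <<'E'
from h import *
o=ctrl.get_obs();print(o["clock"],o["tool_pos"],o["orientation"],o["force"])
im=np.ascontiguousarray(ctrl.snapshot("wrist")[:,:,::-1]);cv2.imwrite("pics/w4.png",im)
c=cam("wrist",o)
K,E=c;q=np.linalg.inv(E)@[.4518,-.3024,.018,1];print("expect",(K@q[:3]/q[2])[:2])
E
```

```text
11.55 [ 0.4535 -0.3023  0.1402] [179.9951  -0.1069 -29.9492] [0.2342 0.7972 1.0154]
expect [261.1117 194.128 ]
```

View pics/w4.png

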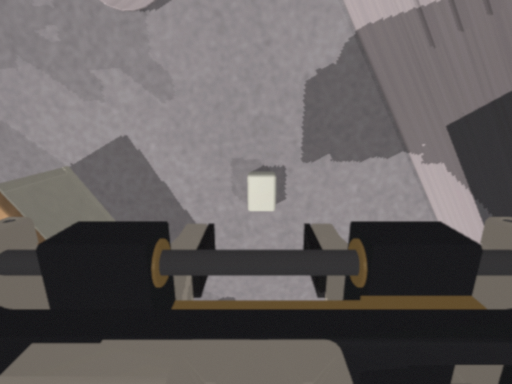

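The tablet is centred at pixel (262,192), aligned between the fingers. I'll go down and grip it.

Request:
apply_moves(targets=[{"travel": [0,0,30],"roll": 0,"jaw": 55},{"travel": [0,0,40],"roll": 0,"jaw": 55},{"travel": [0,0,28],"roll": 0,"jaw": 55},{"travel": [0,0,12],"roll": 0,"jaw": 55},{"travel": [0,0,4],"roll": 0,"jaw": 55},{"travel": [0,0,0],"roll": 0,"jaw": 10},{"travel": [0,0,0],"roll": 0,"jaw": 10},{"travel": [0,0,0],"roll": 0,"jaw": 10},{"travel": [0,0,0],"roll": 0,"jaw": 10},{"travel": [0,0,0],"roll": 0,"jaw": 10}])

```text
clock: 12.6
tool_pos: [0.4529, -0.3028, 0.0255]
orientation: [-180.0, -0.1, -30.0]
force: [-0.3, 1.0, 6.5]
opening: 0.0277
gripper_force: 30.0
```

Request:
apply_moves(targets=[{"travel": [0,0,0],"roll": 0,"jaw": 10},{"travel": [0,0,0],"roll": 0,"jaw": 10}])

```text
clock: 12.8
tool_pos: [0.4528, -0.3029, 0.0255]
orientation: [-180.0, -0.1, -30.0]
force: [-0.5, 1.2, 6.8]
opening: 0.0276
gripper_force: 30.0
```

Request:
apply_moves(targets=[{"travel": [0,0,-20],"roll": 0,"jaw": 10},{"travel": [0,0,-40],"roll": 0,"jaw": 10},{"travel": [0,0,-45],"roll": 0,"jaw": 10},{"travel": [0,0,-35],"roll": 8,"jaw": 10},{"travel": [0,0,-10],"roll": 8,"jaw": 10},{"travel": [0,0,0],"roll": 8,"jaw": 10},{"travel": [0,0,0],"roll": 8,"jaw": 10},{"travel": [0,0,0],"roll": 8,"jaw": 10},{"travel": [0,0,0],"roll": 8,"jaw": 10},{"travel": [0,0,0],"roll": 8,"jaw": 10}])

```text
clock: 13.8
tool_pos: [0.4521, -0.3026, 0.1747]
orientation: [-180.0, 0.0, -86.4]
force: [0.4, -0.3, 0.5]
opening: 0.0276
gripper_force: 30.0
```

Request:
apply_moves(targets=[{"travel": [-15,-3,0],"roll": 0,"jaw": 10},{"travel": [-30,-6,0],"roll": 0,"jaw": 10},{"travel": [-40,-8,0],"roll": 0,"jaw": 10},{"travel": [-40,-8,0],"roll": 0,"jaw": 10},{"travel": [-40,-8,0],"roll": 0,"jaw": 10},{"travel": [-40,-8,0],"roll": 0,"jaw": 10},{"travel": [-40,-8,0],"roll": 0,"jaw": 10},{"travel": [-40,-7,0],"roll": 0,"jaw": 10},{"travel": [-35,-5,0],"roll": 0,"jaw": 10},{"travel": [-25,-4,0],"roll": 0,"jaw": 10}])

```text
clock: 14.8
tool_pos: [0.4933, 0.0481, 0.1749]
orientation: [-180.0, 0.0, -86.0]
force: [0.5, 0.2, -0.4]
opening: 0.0278
gripper_force: 30.0
```

Request:
apply_moves(targets=[{"travel": [0,0,0],"roll": 0,"jaw": 10},{"travel": [0,0,0],"roll": 0,"jaw": 10}])

```text
clock: 15.0
tool_pos: [0.4932, 0.0465, 0.1746]
orientation: [180.0, 0.0, -86.0]
force: [-0.1, -0.8, 0.6]
opening: 0.0274
gripper_force: 30.0
```

```bash
python3 - <<'E'
from h import *
o=ctrl.get_obs();print(o["clock"],o["tool_pos"],o["orientation"],o["force"],o["opening"])
a=ctrl.snapshot("wrist")[:,:,::-1];b=ctrl.snapshot("side")[120:280,150:370,::-1]
b=cv2.resize(b,(396,288));out=np.zeros((384,800,3),np.uint8);out[:,:404]=a[:,50:454];out[:288,404:]=b
cv2.imwrite("pics/w5.png",out)
E
```

```text
15.0 [0.4932 0.0465 0.1746] [179.9899   0.0016 -85.9676] [-0.1107 -0.814   0.6255] 0.027394625918591473
```

View pics/w5.png

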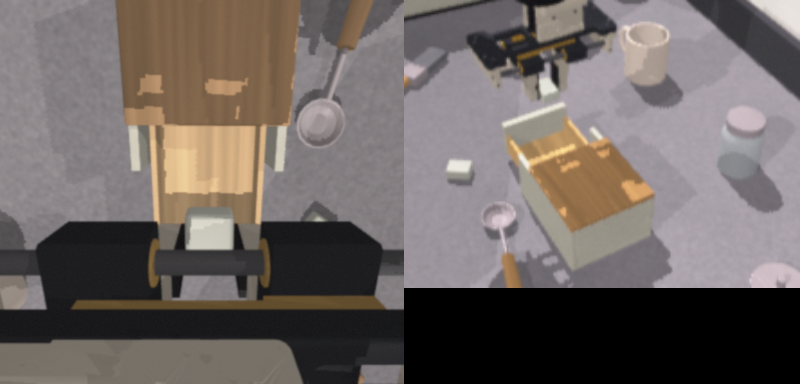

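The wrist view shows the tablet (column ~209) centred over the open drawer. I'll lower it and set it down.

Request:
apply_moves(targets=[{"travel": [0,0,25],"roll": 0,"jaw": 10},{"travel": [0,0,35],"roll": 0,"jaw": 10},{"travel": [0,0,30],"roll": 0,"jaw": 10},{"travel": [0,0,18],"roll": 0,"jaw": 10},{"travel": [0,0,9],"roll": 0,"jaw": 10},{"travel": [0,0,4],"roll": 0,"jaw": 10},{"travel": [0,0,0],"roll": 0,"jaw": 10},{"travel": [0,0,0],"roll": 0,"jaw": 10}])

```text
clock: 15.9
tool_pos: [0.494, 0.0461, 0.0545]
orientation: [-179.9, 0.0, -86.1]
force: [-1.3, -0.1, 0.0]
opening: 0.0277
gripper_force: 30.0
```

Request:
apply_moves(targets=[{"travel": [0,0,2],"roll": 0,"jaw": 10},{"travel": [0,0,0],"roll": 0,"jaw": 10},{"travel": [0,0,0],"roll": 0,"jaw": 10}])

```text
clock: 16.2
tool_pos: [0.4935, 0.0461, 0.0519]
orientation: [-180.0, 0.0, -86.0]
force: [-0.1, -0.0, 0.3]
opening: 0.028
gripper_force: 30.0
```

Request:
apply_moves(targets=[{"travel": [0,0,1],"roll": 0,"jaw": 10},{"travel": [0,0,0],"roll": 0,"jaw": 10},{"travel": [0,0,0],"roll": 0,"jaw": 10}])

```text
clock: 16.5
tool_pos: [0.4933, 0.046, 0.0505]
orientation: [180.0, -0.0, -86.0]
force: [0.8, 1.0, -0.2]
opening: 0.0277
gripper_force: 30.0
```

Request:
apply_moves(targets=[{"travel": [0,0,0.7],"roll": 0,"jaw": 10},{"travel": [0,0,0],"roll": 0,"jaw": 10},{"travel": [0,0,0],"roll": 0,"jaw": 10}])

```text
clock: 16.8
tool_pos: [0.4933, 0.046, 0.0498]
orientation: [180.0, -0.0, -86.0]
force: [-0.2, 0.0, -0.2]
opening: 0.0278
gripper_force: 30.0
```

Request:
apply_moves(targets=[{"travel": [0,0,0.5],"roll": 0,"jaw": 10},{"travel": [0,0,0],"roll": 0,"jaw": 10},{"travel": [0,0,0],"roll": 0,"jaw": 10}])

```text
clock: 17.1
tool_pos: [0.4934, 0.046, 0.0495]
orientation: [-180.0, 0.0, -86.0]
force: [-1.3, -0.1, 3.0]
opening: 0.0281
gripper_force: 30.0
```

Request:
apply_moves(targets=[{"travel": [0,0,0.4],"roll": 0,"jaw": 10},{"travel": [0,0,0],"roll": 0,"jaw": 10},{"travel": [0,0,0],"roll": 0,"jaw": 10}])

```text
clock: 17.4
tool_pos: [0.4934, 0.046, 0.0495]
orientation: [-180.0, -0.0, -86.0]
force: [-3.0, 0.9, 8.3]
opening: 0.0277
gripper_force: 30.0
```

Request:
apply_moves(targets=[{"travel": [0,0,-0.4],"roll": 0,"jaw": 10},{"travel": [0,0,0],"roll": 0,"jaw": 33},{"travel": [0,0,0],"roll": 0,"jaw": 38},{"travel": [0,0,0],"roll": 0,"jaw": 38},{"travel": [0,0,0],"roll": 0,"jaw": 38},{"travel": [0,0,-10],"roll": 0,"jaw": 38},{"travel": [0,0,-30],"roll": 0,"jaw": 38},{"travel": [0,0,-45],"roll": 0,"jaw": 38},{"travel": [0,0,-45],"roll": 0,"jaw": 38},{"travel": [0,0,-20],"roll": 0,"jaw": 38}])

```text
clock: 18.4
tool_pos: [0.4949, 0.0464, 0.2045]
orientation: [-179.6, 0.1, -86.0]
force: [0.2, -0.0, 0.3]
opening: 0.0378
gripper_force: 0.0
```

Request:
apply_moves(targets=[{"travel": [-15,0,0],"roll": 0,"jaw": 0},{"travel": [-30,0,0],"roll": 0,"jaw": 0},{"travel": [-35,0,0],"roll": 0,"jaw": 0},{"travel": [-15,0,0],"roll": 0,"jaw": 0},{"travel": [0,0,0],"roll": 0,"jaw": 0},{"travel": [0,0,0],"roll": 0,"jaw": 0}])

```text
clock: 19.0
tool_pos: [0.4864, 0.1408, 0.199]
orientation: [179.9, -0.0, -86.0]
force: [0.5, -0.0, -0.2]
opening: 0.001
gripper_force: 0.0
```

```bash
python3 - <<'E'
from h import *
o=ctrl.get_obs();print(o["clock"],o["tool_pos"],o["orientation"],o["force"],o["opening"])
cv2.imwrite("pics/w6.png",ctrl.snapshot("wrist")[:,:,::-1])
E
```

```text
19.0 [0.4864 0.1408 0.199 ] [179.9459  -0.0315 -85.988 ] [ 0.5288 -0.0123 -0.1739] 0.001044271170710137
```

View pics/w6.png

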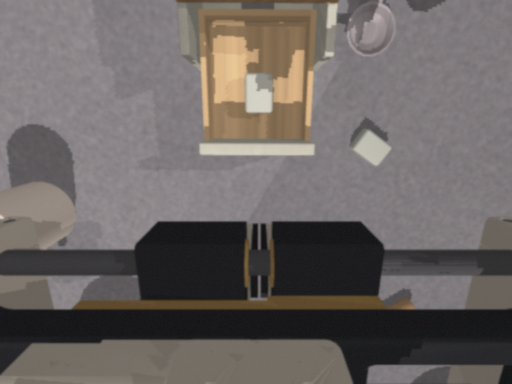

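The tablet lies flat in the drawer at pixel (259,93). I'll go down and push.

Request:
apply_moves(targets=[{"travel": [0,0,30],"roll": 0,"jaw": 0},{"travel": [0,0,45],"roll": 0,"jaw": 0},{"travel": [0,0,40],"roll": 0,"jaw": 0},{"travel": [4,0,20],"roll": 0,"jaw": 0},{"travel": [8,0,6],"roll": 0,"jaw": 0},{"travel": [5,0,0],"roll": 0,"jaw": 0},{"travel": [3,0,0],"roll": 0,"jaw": 0},{"travel": [2,0,0],"roll": 0,"jaw": 0},{"travel": [2,0,0],"roll": 0,"jaw": 0},{"travel": [2,0,0],"roll": 0,"jaw": 0}])

```text
clock: 20.05
tool_pos: [0.489, 0.115, 0.0592]
orientation: [-179.9, 0.0, -86.0]
force: [0.1, -0.8, 0.5]
opening: 0.0005
gripper_force: 0.0
```

Request:
apply_moves(targets=[{"travel": [2,0,0],"roll": 0,"jaw": 0},{"travel": [3,0,0],"roll": 0,"jaw": 0},{"travel": [4,0,0],"roll": 0,"jaw": 0},{"travel": [4,0,0],"roll": 0,"jaw": 0},{"travel": [4,0,0],"roll": 0,"jaw": 0},{"travel": [4,0,0],"roll": 0,"jaw": 0},{"travel": [4,0,0],"roll": 0,"jaw": 0},{"travel": [4,0,0],"roll": 0,"jaw": 0},{"travel": [4,0,0],"roll": 0,"jaw": 0},{"travel": [4,0,0],"roll": 0,"jaw": 0}])

```text
clock: 21.05
tool_pos: [0.4913, 0.0777, 0.0584]
orientation: [-180.0, 0.0, -86.0]
force: [0.6, 2.8, 1.5]
opening: 0.0003
gripper_force: 1.5
```

Now on to y≈0.03, then slower.

Request:
apply_moves(targets=[{"travel": [5,0,0],"roll": 0,"jaw": 0},{"travel": [5,0,0],"roll": 0,"jaw": 0},{"travel": [5,0,0],"roll": 0,"jaw": 0},{"travel": [5,0,0],"roll": 0,"jaw": 0},{"travel": [5,0,0],"roll": 0,"jaw": 0},{"travel": [5,0,0],"roll": 0,"jaw": 0},{"travel": [5,0,0],"roll": 0,"jaw": 0},{"travel": [5,0,0],"roll": 0,"jaw": 0},{"travel": [5,0,0],"roll": 0,"jaw": 0},{"travel": [3,0,0],"roll": 0,"jaw": 0}])

```text
clock: 22.05
tool_pos: [0.4944, 0.0295, 0.0583]
orientation: [180.0, -0.0, -86.1]
force: [1.0, 3.5, 1.9]
opening: 0.0005
gripper_force: 1.9
```

Request:
apply_moves(targets=[{"travel": [1,0,0],"roll": 0,"jaw": 0},{"travel": [1,0,0],"roll": 0,"jaw": 0},{"travel": [0,0,0],"roll": 0,"jaw": 0},{"travel": [0,0,0],"roll": 0,"jaw": 0}])

```text
clock: 22.45
tool_pos: [0.4944, 0.028, 0.0583]
orientation: [180.0, -0.0, -86.0]
force: [1.1, 2.7, 1.0]
opening: 0.0004
gripper_force: 1.4
```

Request:
apply_moves(targets=[{"travel": [1,0,0],"roll": 0,"jaw": 0},{"travel": [1,0,0],"roll": 0,"jaw": 0},{"travel": [1,0,0],"roll": 0,"jaw": 0},{"travel": [1,0,0],"roll": 0,"jaw": 0},{"travel": [1,0,0],"roll": 0,"jaw": 0},{"travel": [0,0,0],"roll": 0,"jaw": 0},{"travel": [0,0,0],"roll": 0,"jaw": 0}])

```text
clock: 23.15
tool_pos: [0.4947, 0.0229, 0.0583]
orientation: [180.0, -0.0, -86.1]
force: [-1.0, 3.2, 1.6]
opening: 0.0001
gripper_force: 1.5
```

Request:
apply_moves(targets=[{"travel": [0.5,0,0],"roll": 0,"jaw": 0},{"travel": [0.5,0,0],"roll": 0,"jaw": 0},{"travel": [0,0,0],"roll": 0,"jaw": 0},{"travel": [0,0,0],"roll": 0,"jaw": 0}])

```text
clock: 23.55
tool_pos: [0.4948, 0.0221, 0.0583]
orientation: [180.0, -0.0, -86.0]
force: [-1.4, 4.3, 1.3]
opening: 0.0003
gripper_force: 2.2
```

Request:
apply_moves(targets=[{"travel": [0.6,0,0],"roll": 0,"jaw": 0},{"travel": [0,0,0],"roll": 0,"jaw": 0},{"travel": [0,0,0],"roll": 0,"jaw": 0}])

```text
clock: 23.85
tool_pos: [0.4948, 0.0215, 0.0583]
orientation: [180.0, 0.0, -86.1]
force: [-1.2, 6.9, 1.8]
opening: 0.0004
gripper_force: 2.7
```

Request:
apply_moves(targets=[{"travel": [0.4,0,0],"roll": 0,"jaw": 0},{"travel": [0,0,0],"roll": 0,"jaw": 0},{"travel": [0,0,0],"roll": 0,"jaw": 0}])

```text
clock: 24.15
tool_pos: [0.4948, 0.0213, 0.0583]
orientation: [180.0, 0.0, -86.1]
force: [-1.7, 5.8, 1.6]
opening: 0.0004
gripper_force: 3.2
```

Request:
apply_moves(targets=[{"travel": [0.4,0,0],"roll": 0,"jaw": 0},{"travel": [0,0,0],"roll": 0,"jaw": 0},{"travel": [0,0,0],"roll": 0,"jaw": 0}])

```text
clock: 24.45
tool_pos: [0.4949, 0.021, 0.0583]
orientation: [180.0, 0.0, -86.1]
force: [-3.0, 5.9, 2.4]
opening: 0.0005
gripper_force: 3.6
```

Request:
apply_moves(targets=[{"travel": [0.3,0,0],"roll": 0,"jaw": 0},{"travel": [0,0,0],"roll": 0,"jaw": 0},{"travel": [0,0,0],"roll": 0,"jaw": 0}])

```text
clock: 24.75
tool_pos: [0.4949, 0.0208, 0.0583]
orientation: [180.0, 0.0, -86.1]
force: [-3.1, 7.7, 3.0]
opening: 0.0004
gripper_force: 4.0
```

Now I'll back off gently and check that it stays caught.

Request:
apply_moves(targets=[{"travel": [-2,0,0],"roll": 0,"jaw": 0},{"travel": [-3,0,0],"roll": 0,"jaw": 0},{"travel": [-4,0,0],"roll": 0,"jaw": 0},{"travel": [-4,0,0],"roll": 0,"jaw": 0},{"travel": [-4,0,0],"roll": 0,"jaw": 0},{"travel": [-4,0,0],"roll": 0,"jaw": 0},{"travel": [0,0,0],"roll": 0,"jaw": 0},{"travel": [0,0,0],"roll": 0,"jaw": 0}])

```text
clock: 25.55
tool_pos: [0.4936, 0.0414, 0.0583]
orientation: [180.0, -0.0, -86.0]
force: [0.7, 0.4, -0.2]
opening: 0.0008
gripper_force: 0.0
```

Request:
apply_moves(targets=[{"travel": [-15,0,0],"roll": 0,"jaw": 0},{"travel": [-25,0,-10],"roll": 0,"jaw": 0},{"travel": [-5,0,-40],"roll": 0,"jaw": 0},{"travel": [0,0,-45],"roll": 0,"jaw": 0},{"travel": [0,0,-45],"roll": 0,"jaw": 0},{"travel": [0,0,-20],"roll": 0,"jaw": 0},{"travel": [0,0,0],"roll": 0,"jaw": 0},{"travel": [0,0,0],"roll": 0,"jaw": 0}])

```text
clock: 26.35
tool_pos: [0.4904, 0.0866, 0.2185]
orientation: [-180.0, 0.0, -86.1]
force: [-0.9, 0.1, 0.5]
opening: 0.0007
gripper_force: 0.0
```

```bash
python3 - <<'E'
from h import *
a=ctrl.snapshot("wrist")[:,:,::-1];b=ctrl.snapshot("side")[120:280,150:370,::-1]
b=cv2.resize(b,(396,288));out=np.zeros((384,800,3),np.uint8);out[:,:404]=a[:,50:454];out[:288,404:]=b
cv2.imwrite("pics/w7.png",out)
E
```

```text
(no output)
```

View pics/w7.png

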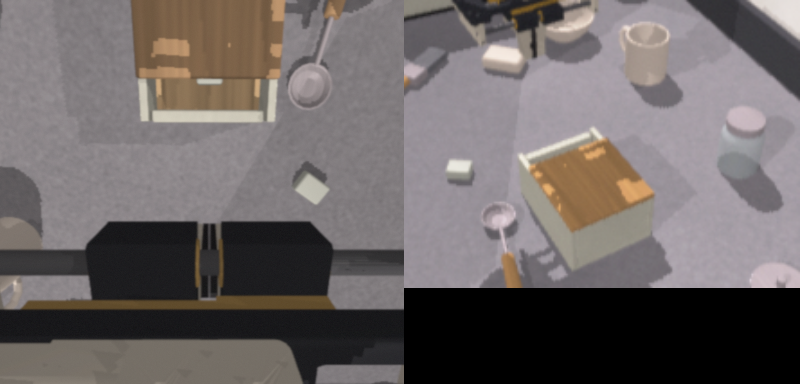

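The drawer is flush with the wall ends (wrist row ~122), the tablet's edge shows inside at (209,80), and the gripper is clear.

```bash
python3 -c "
from plant import ctrl
print(ctrl.close_job())"
```

```text
the job is handed in; nothing more can be done
None
```

The tablet is set down inside the drawer and the drawer is caught shut and flush, with press-force readings staying below about 9 N and the job handed in at about 26 s.

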